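# Marble tray to the keepsake box

### The job

The keepsake marble is to be tipped from its wooden tray into the open keepsake box next; get the tray ready for that. Push the tray's handle down until both its feet are fully home in their sockets, then lift the tray by the handle, turn it a quarter turn so that its spout faces squarely into the box, and bring the spout's tip a few centimetres above the box's front edge, over the middle of it and reaching about two and a half centimetres inside. Keep the tray level and the marble in its middle all the way, do not let the tray touch the box, do not tip it yet, and finish while still holding it there.

Things in the scene. Friction and masses are not known exactly. Their poses are not given: they have to be found in the camera images.
- tray: loose light wooden marble tray, 0.20 kg: a round shallow dish 120 mm across, rim 20 mm high, standing on a 68 mm foot; origin at the centre of its underside, +z up, +x towards its spout, +y towards one handle socket. It starts standing on the cabinet top to the left of the box, with the spout pointing about to the left (box +y). Two brass sockets (15 mm wide, top 24 mm above the underside) stand at the rim at y = +-60 mm.
- spout_tip (a point): the tip of the tray's spout, 80 mm from the tray's centre along tray +x and 17.5 mm above its underside; axes as the tray's. The spout is 30 mm wide.
- grip (a point): centre of the handle's wooden crossbar, which is 12 mm thick (along tray x), 14 mm high and 116 mm long (along tray y), straight above the tray's centre, on two brass legs at y = +-60 mm; axes as the tray's. It is 96 mm above the tray's underside when the handle is quite raised and 86 mm when it is home. Free space of about 48 mm lies between the bar's underside and the top of the marble when home.
- bail (a joint): how far the tray's handle is pushed into its sockets, m: 0 = raised 10 mm, 0.010 = fully home (the leg flanges sit on the sockets, against a hard stop). It starts at 0 to 0.002. It slides straight down with a stiff friction fit of about 6 N and stays where it is left, so the tray can be lifted by it.
- marble_center (a point): centre of the glass marble, 25 mm in diameter, 21 g, lying loose in the middle of the tray (its centre is 20.5 mm above the tray's underside there). The dish is only slightly hollow: flat over the middle 16 mm, then rising at 5, 9 and 14 degrees.
- keepsake_box: fixed wooden box 126 x 171 x 63 mm (x, y, height without lid), lid standing open at its far side up to about 190 mm high; origin at the centre of its underside, +z up, +x from its front edge (towards the robot) to its hinged back, y along the front edge. The front wall is 62 mm high and 8 mm thick, its outer face at x = -57 mm; the mouth lies between x = -49 and +50 mm, y = +-74 mm.

How it is judged:
On the way, in this order (a step that is already met when the one before it is completed fails the run):
1. the handle is pressed fully home while the tray stands on the cabinet (value of joint bail above 0.0085 m and height (world z) of tray below 0.006 m), for 0.2 s.
2. the tray is lifted by its handle, level, with the marble in the middle (height (world z) of tray above 0.04 m and contact force between the fingers and tray above 1 N and angle between tray's own z axis and vertical below 0.15 rad and horizontal distance between marble_center and tray below 0.025 m), for 0.2 s.
At the end, for the whole second after the job is handed in: Held still by its handle (handle home within 2 mm), tray level within 7 deg, marble within 18 mm of its centre, spout within 11 deg of straight into the box, its tip within 35 mm of mid-edge, 1 to 49 mm inside the front wall, 75 to 150 mm above the cabinet top, tray not touching the box (value of joint bail above 0.008 m and contact force between the fingers and tray above 1 N and contact force between tray and keepsake_box below 0.3 N and angle between tray's own z axis and vertical below 0.12 rad and horizontal distance between marble_center and tray below 0.018 m and z of marble_center in the frame of tray below 0.035 m and angle between the x axis of tray and the x axis of keepsake_box, either way round below 0.2 rad and x of tray in the frame of keepsake_box below -0.08 m and x of spout_tip in the frame of keepsake_box between -0.048 and 0 m and y of spout_tip in the frame of keepsake_box between -0.035 and 0.035 m and z of spout_tip in the frame of keepsake_box between 0.075 and 0.15 m and linear speed of tray below 0.03 m/s and angular speed of tray below 0.2 rad/s); the arm keeps its last pose, push and grip.
It fails at once if the marble runs out to the rim of the tray or off it (horizontal distance between marble_center and tray above 0.04 m).
It fails at once if the tray is tipped (angle between tray's own z axis and vertical above 0.3 rad).
It fails at once if the tray strikes the box (contact force between tray and keepsake_box above 2 N).
It also fails if it takes over 61 s, if anything falls off the work surface, if the arm or the gripper's body presses on something with over 40 N, if the wrist force passes 120 N, or if a joint passes its speed limit or range.

### The arm

A 6-joint arm with a two-finger parallel gripper is mounted at the origin on a cart in front of the work surface, level with it; the furniture and walls round the work are solid. World frame = base frame: x ahead of the robot, y to its left, z up, the work surface at z = 0. Lengths are in m, angles in rad, forces in N, time in s.
With the tool pointing down it reaches from about 0.35 to 0.975 m from the base axis. Payload 4.9 kg.
Tool frame: the origin (TCP) lies on the mounting face of the last link; the fingertips stand 173 mm ahead of it and the grasp point (between the pads) lies 155 mm ahead of it; z points along the fingers, y is the line along which they close (so a half turn about z gives the same grasp; the last joint's range is limited). The gripper opens to 85 mm and grips with 20 to 120 N. Pads are 22 mm wide; open, the fingers measure 114 mm over their backs; the gripper's body (76 mm by 85 mm) begins 54 mm behind the grasp point. The pads swing forward as they close: fully open they stand 13 mm farther back than shut.
Start: joints at [-1.453, 0.053, 1.613, -0, 1.476, -0.119], TCP at [0.147, -0.608, 0.405] pointing down, gripper open.
Joint ranges: [-3.01, 3.01], [-1.01, 2.22], [0.06, 2.58], [-1.02, 4.17], [0.09, 2.62], [-3.14, 3.14]. Speed limits (rad/s): [2.57, 2.57, 3.14, 3.14, 3.14, 3.14].

### API

Orientations are given as a rotation vector (axis times angle).
In Python, from station import monitor, eyes, finish_job gives the robot as it stands. The module is installed in compiled form; this text tells all that it offers.
- The arm moves only by the tool step_arm, never from a script. Its argument "commands" is a list of rows, each a list of 3 entries, a list of its own where there are three numbers: the opening in per cent of the stroke, from 0 (shut) to 100 (fully open), then the shift along the tool's x, y, z in mm, then the turn about the tool's z in degrees. In form: [[hand, [x, y, z], yaw], ...]. A call has 1 to 12 rows; each row is the pose to reach, as a shift and turn from the pose commanded when the call began, along the tool's axes at that moment; what a row does not reach only later rows make up. A row lasts 1/8 s, in which the tool goes at most 62.5 mm and 10.7 degrees, less where a joint would pass 70% of its speed; a pose out of reach is approached as far as the arm can. A call with a gripper value outside its range is refused whole. The fingers move at their own pace and stop on an object; "squeeze" is the grip in N (left out, the last holds). Time passes only in rows, so rows that repeat a pose let the fingers close. It gives the time, the measured TCP pose, the force, the opening and the grip force at its end, in the units of the state.
- monitor.get_obs(): the state, without advancing time (a new reading comes with each control period).
- eyes.get_image(name): name is "scene" or "top" or "wrist"; returns the picture (384x512x3 uint8, red, green, blue); there is no depth.
- eyes.camera_info(name): a dict with "camera_matrix" (3x3 intrinsics, pixels), "k1" (the pictures are not rectified: a ray, as slopes to the right and down, at radius r is drawn at 1 + k1 r^2 times it, then the intrinsics apply), "extrinsics" (4x4, takes a point from camera to world coordinates). Camera axes: x right, y down, z forward; pixel columns grow to the right and rows downward; lengths in m; the calibration is good to about 2 mm. A picture is of the moment at which its call begins: read the wrist's pose just before it. camera_info takes no time and is no camera call; for the wrist camera it gives the pose at the moment of the call.
- finish_job(): hands the job in; it is judged then, once.
The state is a dict: "t": time; "q": joint angles; "dq": joint speeds; "effort": joint torques, N m; "tool_pos": TCP position; "tool_rot": TCP orientation; "contact_force": force on the tool from outside, world axes, zero at the start; "wrist_torque": the same for the moment, N m; "opening": finger opening in m; "grip_force": force on a finger pad.
Only numpy, scipy, OpenCV 4.12 (cv2) and the standard library are available. Lean on these libraries where they do the work, as an engineer would, in place of code of your own. Each camera call takes 0.05 s, during which the arm holds its last target. There are 200 camera calls.

## Working session

There is one attempt and no reset: what is moved stays moved. The work goes in short steps, Python scripts to look and compute and a tool call to move; the robot and the scene stay as the last step left them, time stands still between calls to the robot, and variables do not carry over. Pictures are saved under pics/ and viewed, at most 10 in all, crops included, and the job is handed in when it is done.

Besides the shell and the picture viewer there is one more tool, called after ">>>" by a JSON object that holds its "op" and its "data". step_arm: Moves the arm, as the interface text tells. Its arguments: {"type":"object","properties":{"commands":{"type":"array"},"squeeze":{"type":"number"}},"required":["commands"]}

```bash
mkdir -p pics
cat > h.py <<'E'
import numpy as np,cv2
from station import monitor,eyes,finish_job
def grab(name,fn):
    info=eyes.camera_info(name); im=eyes.get_image(name); cv2.imwrite('pics/'+fn,im[:,:,::-1]); np.savez('pics/'+fn+'.npz',im=im,K=info['camera_matrix'],k1=info['k1'],E=info['extrinsics']); return im
def load(fn): return np.load('pics/'+fn+'.npz')
def ray(d,u,v):
    K=d['K'];k=float(d['k1']);x=np.array([(u-K[0,2])/K[0,0],(v-K[1,2])/K[1,1]]);s=x.copy()
    for _ in range(30): s=x/(1+k*(s@s))
    r=d['E'][:3,:3]@np.array([s[0],s[1],1]);return d['E'][:3,3],r/np.linalg.norm(r)
def plane(d,u,v,z):
    o,r=ray(d,u,v);return o+r*(z-o[2])/r[2]
def proj(d,p):
    E=d['E'];c=E[:3,:3].T@(np.array(p)-E[:3,3]);s=c[:2]/c[2];s=s*(1+float(d['k1'])*(s@s));return (d['K'][:2,:2]@s+d['K'][:2,2])
def tri(*rs):
    A=0;b=0
    for o,r in rs: P=np.eye(3)-np.outer(r,r);A=A+P;b=b+P@o
    p=np.linalg.solve(A,b);return p,[np.linalg.norm((np.eye(3)-np.outer(r,r))@(p-o)) for o,r in rs]
E
python3 - <<'E'
from h import *
o=monitor.get_obs();print(o)
a=grab('scene','s0.png');b=grab('top','t0.png')
for n in('s0.png','t0.png'):
    d=load(n);print(d['K'],d['k1'],d['E'])
cv2.imwrite('pics/st.png',cv2.resize(np.vstack([a,b])[:,:,::-1],None,fx=.78,fy=.78))
E
```

```text
{'t': 0.0, 'q': array([-1.45298621e+00,  5.33877118e-02,  1.61430782e+00, -1.82659230e-05,
        1.47600750e+00, -1.18996618e-01]), 'dq': array([-0.00042979, -0.00170755,  0.0008322 ,  0.00116857,  0.00015589,
       -0.00119005]), 'effort': array([-9.22086401e-04, -3.93678117e+01, -3.70177960e+01, -1.74613215e-04,
        7.01381417e-03,  2.50933780e-06]), 'tool_pos': array([ 0.14659362, -0.60728916,  0.40343526]), 'tool_rot': array([-3.11750087e+00, -3.70860043e-01,  2.65758906e-05]), 'contact_force': array([0.00872515, 0.73972302, 0.42333034]), 'wrist_torque': array([ 0.00942612, -0.04350717, -0.0646516 ]), 'grip_force': 0.0, 'opening': 0.08515692028634407}
[[411.02723068   0.         262.0478184 ]
 [  0.         411.02723068 194.30249457]
 [  0.           0.           1.        ]] -0.003509801134241495 [[ 0.89785689 -0.18130907  0.40122315  0.19876081]
 [-0.44028275 -0.36554077  0.8200799  -0.73757873]
 [-0.0020245  -0.91296603 -0.40803056  0.45179795]
 [ 0.          0.          0.          1.        ]]
[[389.14572249   0.         262.33570835]
 [  0.         389.14572249 195.7429242 ]
 [  0.           0.           1.        ]] -0.03764684280379504 [[ 0.00961711 -0.99488007  0.10060396  0.4578418 ]
 [-0.99939825 -0.00620993  0.03412583 -0.07909813]
 [-0.03332636 -0.10087161 -0.99434112  0.92602095]
 [ 0.          0.          0.          1.        ]]
```

View pics/t0.png

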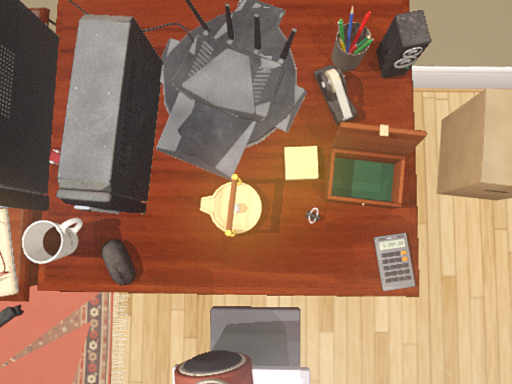

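View pics/s0.png

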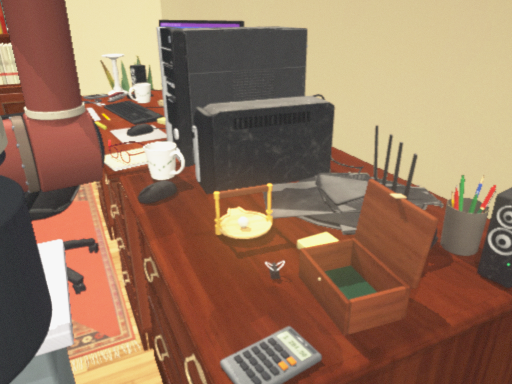

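The top view shows the tray at about (235,206) with its spout tip at (202,205) and the bar running from (235,178) to (231,232). The box mouth spans about (330..404, 150..205). In the scene view the bar runs from (218,193) to (271,187), and the box front rim from (300,248) to (350,330). Next I'll zoom in on both.

Run:
```python
from h import *
s=load('s0.png')['im'];t=load('t0.png')['im']
def c(im,x,y,w,h,f): return cv2.resize(im[y:y+h,x:x+w],(int(w*f),int(h*f)),interpolation=cv2.INTER_CUBIC)
A=np.hstack([c(t,195,165,80,80,3.75),c(t,315,115,120,100,3.75)[:300,:450]])
B=np.hstack([c(s,205,175,80,75,4)[:,:320],c(s,290,175,150,160,1.9)[:300,:285]])
B=np.hstack([B,np.zeros((300,750-B.shape[1],3),np.uint8)])
cv2.imwrite('pics/z0.png',np.vstack([A,B])[:,:,::-1])
```

```text
(no output)
```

View pics/z0.png

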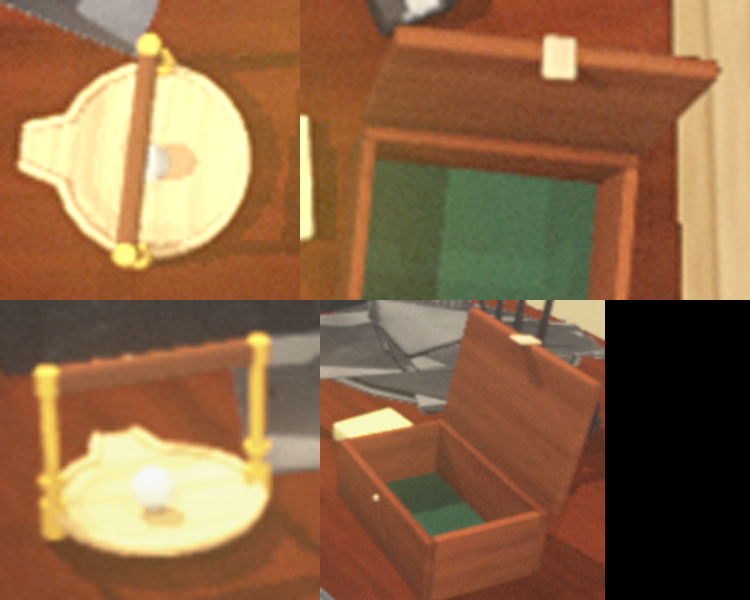

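Run:
```python
from h import *
s=load('s0.png');t=load('t0.png')
R={}
for n,a,b in(('near',(234.7-3.9+.0-2.7+.1,233),(216.75,193.2)),('far',(234.7,176.7),(270,185.))):
    print(n,tri(ray(t,*a),ray(s,*b)))
for z in(.062,):
    P=[plane(s,*p,z) for p in((298.4,249.7),(348.9,301.8),(408.4,287.1),(353.7,239.7))]
    for i in range(4): print(P[i],np.linalg.norm(P[i]-P[(i+1)%4]),np.degrees(np.arctan2(*(P[(i+1)%4]-P[i])[[1,0]])))
    print([proj(t,p) for p in P])
print('spout',plane(t,200.5,205.5,.0175),'marble top',plane(t,195+158/3.75,165+165/3.75,.0205))
m=cv2.inRange(cv2.cvtColor(t['im'],cv2.COLOR_RGB2HSV),(60,60,30),(85,255,160));ys,xs=np.nonzero(m[140:210,320:410]);print(xs.min()+320,xs.max()+320,ys.min()+140,ys.max()+140)
cv2.imwrite('pics/bx.png',cv2.resize(t['im'][115:225,310:440],None,fx=6,fy=5.4,interpolation=cv2.INTER_CUBIC)[:,:,::-1])
```

```text
near (array([0.46214072, 0.02092049, 0.09835306]), [np.float64(0.0006618423529838258), np.float64(0.0006618423529838548)])
far (array([0.58294366, 0.00895752, 0.09909773]), [np.float64(0.0006456177148858456), np.float64(0.0006456177148857377)])
[ 0.53348007 -0.20060079  0.062     ] 0.15696177856069166 -92.69902276207398
[ 0.52608883 -0.35738845  0.062     ] 0.10447961089284848 -6.691907181321658
[ 0.62985663 -0.36956351  0.062     ] 0.1541634779382669 84.83322162213561
[ 0.64373985 -0.21602643  0.062     ] 0.1113335916420378 172.03585978580554
[array([330.35604955, 201.4470639 ]), array([401.39839384, 205.23115894]), array([405.5842557 , 159.04188537]), array([336.81639074, 152.61872887])]
spout [0.5257402  0.09767327 0.0175    ] marble top [0.51794322 0.01062604 0.0205    ]
355 392 162 200
```

View pics/bx.png

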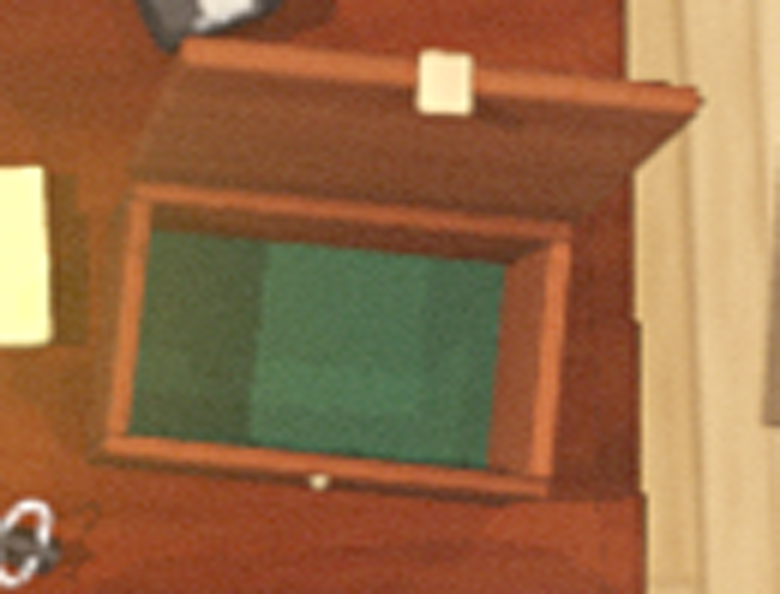

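Run:
```python
from h import *
s=load('s0.png');t=load('t0.png')
T=[(327.7,198.9),(401.2,206.1),(405.2,157.6),(332.2,149.3)];S=[(298.4,249.7),(348.9,301.8),(408.4,287.1),(353.7,239.7)]
P=[]
for a,b in zip(T,S): p,e=tri(ray(t,*a),ray(s,*b));print('tri',p,e[0]);P.append(plane(t,*a,.062))
for i in range(4): print(P[i],np.linalg.norm(P[i]-P[(i+1)%4]),np.degrees(np.arctan2(*(P[(i+1)%4]-P[i])[[1,0]])))
print('knob',tri(ray(t,310+318/6,115+481/5.4),ray(s,290+56/1.9,175+197/1.9)))
print(sum(P[:2])/2,monitor.get_obs()['t'])
```

```text
tri [ 0.53847202 -0.19480337  0.05757633] 0.0011863988889252242
tri [ 0.5249397  -0.35735463  0.06222911] 0.000930939238500615
tri [ 0.63251807 -0.36855383  0.06068119] 0.0010526936468102058
tri [ 0.65246318 -0.20653307  0.05484463] 0.0004969999393407244
[ 0.53911961 -0.19476393  0.062     ] 0.16282609905034096 -95.27174444567204
[ 0.52415922 -0.3569013   0.062     ] 0.10962081727817867 -6.232585203008253
[ 0.63313211 -0.36880225  0.062     ] 0.16405570815433182 83.6425224981744
[ 0.65129823 -0.20575543  0.062     ] 0.11271581627595761 174.40390351827895
knob (array([ 0.52932465, -0.27564309,  0.04918813]), [np.float64(0.00019739217936444418), np.float64(0.0001973921793643223)])
[ 0.53163942 -0.27583262  0.062     ] 0.1
```

>>> {"op": "step_arm", "data": {"commands": [[100, [170, -172, 0], 6], [100, [511, -516, 0], 19.3], [100, [511, -516, 0], 19.3], [100, [511, -516, 0], 19.3], [100, [511, -516, 0], 19.3], [100, [511, -516, 0], 19.3], [100, [511, -516, 0], 19.3], [100, [511, -516, 0], 19.3], [100, [511, -516, 0], 19.3], [100, [511, -516, 0], 19.3], [100, [511, -516, 0], 19.3], [100, [511, -516, 0], 19.3]]}}

```text
t: 1.6
tool_pos: [0.523, 0.0165, 0.4042]
tool_rot: [-3.138, 0.153, 0.001]
contact_force: [-0.4, -0.8, -0.3]
opening: 0.0851
grip_force: 0.0
```

>>> {"op": "step_arm", "data": {"commands": [[100, [0, 0, 0], 0], [100, [0, 0, 0], 0], [100, [0, 0, 0], 0], [100, [0, 0, 0], 0]]}}

```text
t: 2.1
tool_pos: [0.522, 0.0131, 0.4047]
tool_rot: [3.137, -0.16, 0.0]
contact_force: [0.6, 0.5, 0.9]
opening: 0.0853
grip_force: 0.0
```

Run:
```python
from h import *
o=monitor.get_obs();print({k:o[k] for k in('t','q','tool_pos','tool_rot','contact_force')})
grab('wrist','w0.png');print(load('w0.png')['E'])
d=load('w0.png')
for p in((.462,.021,.1),(.583,.009,.1),(.53,.095,.0175)):print(proj(d,p))
```

```text
{'t': 2.1, 'q': array([-1.17548780e-01, -1.96260096e-01,  1.84911936e+00, -8.30010482e-05,
        1.48861775e+00,  1.55491860e+00]), 'tool_pos': array([0.52200024, 0.01306208, 0.40474231]), 'tool_rot': array([ 3.13744460e+00, -1.59620477e-01,  1.72579900e-04]), 'contact_force': array([0.56901017, 0.48839977, 0.88664792])}
[[-1.00687325e-01 -9.50704746e-01 -2.93296007e-01  5.96416126e-01]
 [-9.94918091e-01  9.61430635e-02  2.99082634e-02  5.43297970e-03]
 [-2.35551367e-04  2.94816886e-01 -9.55553739e-01  3.74384814e-01]
 [ 0.00000000e+00  0.00000000e+00  0.00000000e+00  1.00000000e+00]]
[250.55768213 233.35934801]
[250.08742122 121.6189428 ]
[191.2071316  165.35340195]
```

View pics/w0.png

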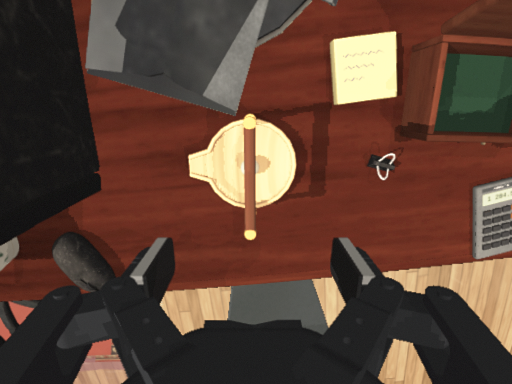

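Run:
```python
from h import *
d=load('w0.png');t=load('t0.png');s=load('s0.png');im=d['im'];hsv=cv2.cvtColor(im,cv2.COLOR_RGB2HSV)
W=[]
for y0,y1 in((224,244),(112,132)):
    c=hsv[y0:y1,240:262];m=(c[...,0]>18)&(c[...,0]<35)&(c[...,1]>110)&(c[...,2]>150)
    ys,xs=np.nonzero(m);W.append((xs.mean()+240,ys.mean()+y0));print(m.sum(),W[-1])
# bar columns
rows=[]
for v in list(range(135,150))+list(range(180,225)):
    r=im[v,238:264].astype(int);m=r[:,0]<150 if v<200 else None
    if m is not None and m.sum(): rows.append((v,np.nonzero(m)[0].mean()+238))
rows=np.array(rows);print(np.polyfit(rows[:,0],rows[:,1],1),rows[:,1].std())
P=[]
for w,a,b in((W[0],(228.2,233),(216.75,193.2)),(W[1],(234.7,176.7),(270,185.))):
    p,e=tri(ray(d,*w),ray(t,*a),ray(s,*b));print(p,e,plane(d,*w,.1));P.append(p)
q=[plane(d,*w,.1) for w in W]
for A in(P,q): print((A[0]+A[1])/2,np.degrees(np.arctan2(*(A[1]-A[0])[[1,0]])))
sp=plane(d,189.5,164.5,.0175);print(sp)
```

```text
25 (np.float64(250.16), np.float64(234.08))
37 (np.float64(250.32432432432432), np.float64(119.4054054054054))
[7.53222058e-03 2.52068836e+02] 0.23211538298959886
[0.46167802 0.02104886 0.09887924] [np.float64(0.0010968065836760752), np.float64(0.00016499285337380387), np.float64(0.0012437604592153847)] [0.46115769 0.02153514 0.1       ]
[0.58373518 0.00897464 0.09874593] [np.float64(0.0013738866576721866), np.float64(0.0013500011997697103), np.float64(0.00024730923744550523)] [0.58509874 0.00854796 0.1       ]
[0.5227066  0.01501175 0.09881258] -5.649468345442595
[0.52312821 0.01504155 0.1       ] -5.981916519204661
[0.5313956  0.09710704 0.0175    ]
```

The wrist view agrees: bar ends at (250,120) and (250,234), spout tip at (189,164). That puts the bar centre at (0.523, 0.015), yaw −5.8°, with its top at about 0.10 m.

>>> {"op": "step_arm", "data": {"commands": [[100, [0, 0, 40], 0], [100, [0, 0, 80], 0], [100, [0, 0, 115], 0], [100, [0, 0, 135], 0], [100, [0, 0, 148], 0], [100, [0, 0, 155], 0], [100, [0, 0, 155], 0], [100, [0, 0, 155], 0], [100, [0, 0, 155], 0]]}}

```text
t: 3.28
tool_pos: [0.5227, 0.0139, 0.2506]
tool_rot: [3.138, -0.157, 0.003]
contact_force: [0.1, 0.0, 0.3]
opening: 0.0853
grip_force: 0.0
```

>>> {"op": "step_arm", "data": {"commands": [[50, [0, 0, 0], 0], [40, [0, 0, 0], 0], [35, [0, 0, 0], 0], [30, [0, 0, 0], 0], [28, [0, 0, 0], 0], [26, [0, 0, 0], 0]], "squeeze": 20}}

```text
t: 4.03
tool_pos: [0.5223, 0.0139, 0.2497]
tool_rot: [-3.138, 0.157, 0.0]
contact_force: [-0.6, 0.8, -0.7]
opening: 0.0225
grip_force: 0.0
```

Run:
```python
from h import *
o=monitor.get_obs();print({k:o[k] for k in('t','tool_pos','tool_rot','contact_force','opening','grip_force')})
grab('wrist','w1.png')
```

```text
{'t': 4.025, 'tool_pos': array([0.52231   , 0.01393854, 0.24968785]), 'tool_rot': array([-3.13764665e+00,  1.57073778e-01,  5.22098971e-05]), 'contact_force': array([-0.55417421,  0.82620687, -0.73405997]), 'opening': 0.02250632922068927, 'grip_force': 0.0}
```

View pics/w1.png

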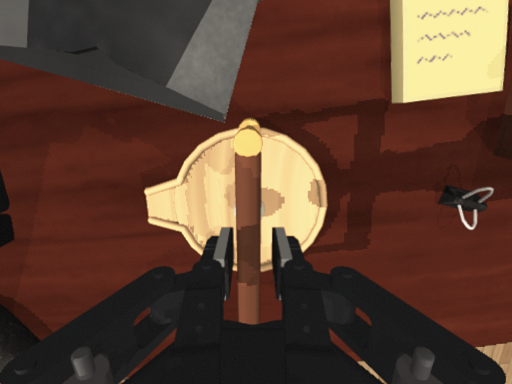

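The wrist view shows the open fingers straddling the bar: inner faces at columns ~233 and ~273, bar at 236–261 on row 235. The bar therefore sits about 2 mm towards +y of centre, so I'll shift by that and close.

>>> {"op": "step_arm", "data": {"commands": [[26, [0, -1, 0], 0], [26, [0, -2, 0], 0], [22, [0, -2, 0], 0], [19, [0, -2, 0], 0], [17, [0, -2, 0], 0], [15, [0, -2, 0], 0], [13, [0, -2, 0], 0], [10, [0, -2, 0], 0], [5, [0, -2, 0], 0], [0, [0, -2, 0], 0], [0, [0, -2, 0], 0]], "squeeze": 25}}

```text
t: 5.45
tool_pos: [0.5225, 0.0159, 0.2497]
tool_rot: [3.138, -0.157, 0.0]
contact_force: [1.0, 0.5, 0.1]
opening: 0.0115
grip_force: 24.6
```

>>> {"op": "step_arm", "data": {"commands": [[0, [0, 0, 0], 0], [0, [0, 0, 0], 0], [0, [0, 0, 0], 0], [0, [0, 0, 0], 0]], "squeeze": 60}}

```text
t: 5.95
tool_pos: [0.5226, 0.0159, 0.2498]
tool_rot: [3.138, -0.157, 0.0]
contact_force: [-0.9, -0.4, 1.4]
opening: 0.011
grip_force: 61.8
```

Gripped cleanly. Now I'll press down slowly.

>>> {"op": "step_arm", "data": {"commands": [[0, [0, 0, 1], 0], [0, [0, 0, 2], 0], [0, [0, 0, 3], 0], [0, [0, 0, 4], 0], [0, [0, 0, 5], 0], [0, [0, 0, 6], 0], [0, [0, 0, 6], 0], [0, [0, 0, 6], 0]]}}

```text
t: 6.95
tool_pos: [0.5226, 0.0159, 0.2443]
tool_rot: [3.138, -0.157, -0.0]
contact_force: [-2.3, -0.0, 4.9]
opening: 0.011
grip_force: 62.4
```

>>> {"op": "step_arm", "data": {"commands": [[0, [0, 0, 1], 0], [0, [0, 0, 2], 0], [0, [0, 0, 2], 0], [0, [0, 0, 2], 0]]}}

```text
t: 7.45
tool_pos: [0.5226, 0.0159, 0.2422]
tool_rot: [3.138, -0.157, 0.0]
contact_force: [-2.2, 0.4, 4.3]
opening: 0.0109
grip_force: 62.4
```

>>> {"op": "step_arm", "data": {"commands": [[0, [0, 0, 1], 0], [0, [0, 0, 2], 0], [0, [0, 0, 2], 0], [0, [0, 0, 2], 0]]}}

```text
t: 7.95
tool_pos: [0.5226, 0.0159, 0.2401]
tool_rot: [3.138, -0.157, 0.0]
contact_force: [-1.8, 0.1, 5.8]
opening: 0.0107
grip_force: 62.4
```

>>> {"op": "step_arm", "data": {"commands": [[0, [0, 0, 1], 0], [0, [0, 0, 1], 0], [0, [0, 0, 1], 0]]}}

```text
t: 8.32
tool_pos: [0.5228, 0.0159, 0.2399]
tool_rot: [3.138, -0.157, -0.0]
contact_force: [-4.2, 0.5, 8.4]
opening: 0.0111
grip_force: 63.1
```

>>> {"op": "step_arm", "data": {"commands": [[0, [0, 0, 1], 0], [0, [0, 0, 2], 0], [0, [0, 0, 2], 0], [0, [0, 0, 2], 0]]}}

```text
t: 8.82
tool_pos: [0.5232, 0.0159, 0.24]
tool_rot: [3.137, -0.157, 0.0]
contact_force: [-9.2, 0.6, 20.2]
opening: 0.0108
grip_force: 64.6
```

Run:
```python
from h import *
o=monitor.get_obs();print({k:o[k] for k in('t','tool_pos','tool_rot','contact_force','wrist_torque','opening','grip_force')})
s=grab('scene','s1.png');w=grab('wrist','w1b.png')
a=cv2.resize(s[170:250,195:295],(500,400),interpolation=cv2.INTER_CUBIC)
cv2.imwrite('pics/z1.png',a[:,:,::-1])
```

```text
{'t': 8.825, 'tool_pos': array([0.52323423, 0.01590972, 0.23996212]), 'tool_rot': array([ 3.13742876e+00, -1.56663902e-01,  3.76234838e-05]), 'contact_force': array([-9.22202689,  0.56878166, 20.17011117]), 'wrist_torque': array([ 0.07986925,  1.62660592, -0.02074835]), 'opening': 0.010791362517377105, 'grip_force': 64.58584070205688}
```

View pics/z1.png

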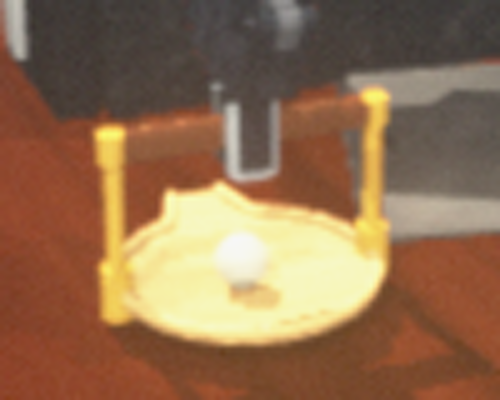

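Both leg flanges sit on the sockets. The hard stop was met at 20 N after 9.9 mm of travel, and the marble at about (242,258) in the crop is central. Now I'll lift smoothly.

>>> {"op": "step_arm", "data": {"commands": [[0, [0, 0, -0.1], 0], [0, [0, 0, -0.5], 0], [0, [0, 0, -1.4], 0], [0, [0, 0, -3.2], 0], [0, [0, 0, -5.8], 0], [0, [0, 0, -9.3], 0], [0, [0, 0, -13.7], 0], [0, [0, 0, -18.9], 0], [0, [0, 0, -24.8], 0], [0, [0, 0, -31.2], 0], [0, [0, 0, -38], 0], [0, [0, 0, -45], 0]], "squeeze": 70}}

```text
t: 10.42
tool_pos: [0.5225, 0.0159, 0.2823]
tool_rot: [3.138, -0.157, 0.0]
contact_force: [0.5, 1.2, -3.4]
opening: 0.0108
grip_force: 68.1
```

>>> {"op": "step_arm", "data": {"commands": [[0, [0, 0, -7], 0], [0, [0, 0, -13.8], 0], [0, [0, 0, -20.2], 0], [0, [0, 0, -26.1], 0], [0, [0, 0, -31.3], 0], [0, [0, 0, -35.7], 0], [0, [0, 0, -39.2], 0], [0, [0, 0, -41.8], 0], [0, [0, 0, -43.6], 0], [0, [0, 0, -44.5], 0], [0, [0, 0, -45], 0], [0, [0, 0, -45], 0]]}}

```text
t: 11.92
tool_pos: [0.5225, 0.0159, 0.3266]
tool_rot: [-3.138, 0.157, 0.0]
contact_force: [0.2, 0.7, -2.2]
opening: 0.0108
grip_force: 68.1
```

Run:
```python
from h import *
o=monitor.get_obs();print({k:o[k] for k in('t','q','tool_pos','tool_rot','contact_force','wrist_torque','opening','grip_force')})
s=grab('scene','s2.png');t=grab('top','t2.png');w=grab('wrist','w2.png')
a=cv2.resize(s[120:250,185:315],(390,390));b=cv2.resize(t[140:270,170:300],(390,390))
cv2.imwrite('pics/z2.png',np.hstack([a,b])[:,:,::-1])
```

```text
{'t': 11.925, 'q': array([-1.11980819e-01, -1.32418989e-01,  1.92570052e+00,  1.34529924e-05,
        1.34844811e+00,  1.55888806e+00]), 'tool_pos': array([0.52248842, 0.01591459, 0.32664882]), 'tool_rot': array([-3.13763899e+00,  1.57131592e-01,  2.13481329e-04]), 'contact_force': array([ 0.24063456,  0.66316757, -2.15878469]), 'wrist_torque': array([ 0.00923623, -0.00645029, -0.00316167]), 'opening': 0.010763227559424623, 'grip_force': 68.11132192611694}
```

View pics/z2.png

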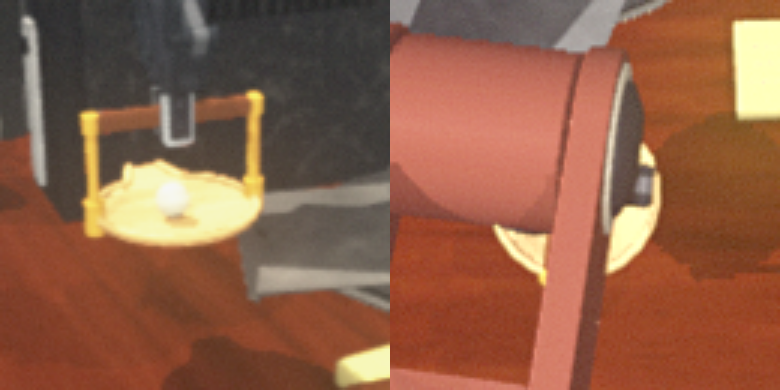

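The tray is lifted and level, with the marble central at (172,197) in the crop. The last joint would run close to its limit if I turned here, so I'll translate first and turn afterwards.

>>> {"op": "step_arm", "data": {"commands": [[0, [0, 0.1, 0], 0], [0, [0, 0.5, 0], 0], [0, [0, 1.5, 0], 0], [0, [-0.1, 3.4, 0], 0], [0, [-0.2, 6.3, 0], 0], [0, [-0.3, 10.3, 0], 0], [0, [-0.5, 15.5, 0], 0], [0, [-0.7, 21.8, 0], 0], [0, [-0.9, 29.9, 0], 0], [0, [-1.2, 38.9, 0], 0], [0, [-1.5, 49.3, 0], 0], [0, [-1.9, 60.7, 0], 0]]}}

```text
t: 13.58
tool_pos: [0.5144, -0.0451, 0.3267]
tool_rot: [3.138, -0.157, 0.0]
contact_force: [1.1, 0.3, -3.3]
opening: 0.0106
grip_force: 68.1
```

>>> {"op": "step_arm", "data": {"commands": [[0, [-0.4, 12.3, 0], 0], [0, [-0.8, 25.6, 0], 0], [0, [-1.2, 39.5, 0], 0], [0, [-1.7, 53.9, 0], 0], [0, [-2.1, 68.8, 0], 0], [0, [-2.6, 83.8, 0], 0], [0, [-3.1, 98.8, 0], 0], [0, [-3.5, 113.7, 0], 0], [0, [-4, 128.1, 0], 0], [0, [-4.4, 142, 0], 0], [0, [-4.8, 155.3, 0], 0], [0, [-5.2, 167.6, 0], 0]]}}

```text
t: 15.08
tool_pos: [0.4925, -0.2114, 0.3267]
tool_rot: [-3.138, 0.157, -0.0]
contact_force: [-0.5, -0.5, -2.3]
opening: 0.0105
grip_force: 68.1
```

>>> {"op": "step_arm", "data": {"commands": [[0, [-0.4, 11.4, 0], 0], [0, [-0.7, 21.8, 0], 0], [0, [-1, 30.8, 0], 0], [0, [-1.2, 38.9, 0], 0], [0, [-1.4, 45.2, 0], 0], [0, [-1.6, 50.4, 0], 0], [0, [-1.7, 54.4, 0], 0], [0, [-1.8, 57.3, 0], 0], [0, [-1.9, 59.2, 0], 0], [0, [-1.9, 60.2, 0], 0], [0, [-1.9, 60.6, 0], 0], [0, [-1.9, 60.7, 0], 0]]}}

```text
t: 16.58
tool_pos: [0.4847, -0.2707, 0.3267]
tool_rot: [-3.138, 0.157, -0.0]
contact_force: [0.3, 0.9, -3.5]
opening: 0.0107
grip_force: 68.1
```

>>> {"op": "step_arm", "data": {"commands": [[0, [0, 0, 0], 0], [0, [0, 0, 0], 0.1], [0, [0, 0, 0], 0.5], [0, [0, 0, 0], 1.1], [0, [0, 0, 0], 2], [0, [0, 0, 0], 3.2], [0, [0, 0, 0], 4.8], [0, [0, 0, 0], 6.8], [0, [0, 0, 0], 9.3], [0, [0, 0, 0], 12.1], [0, [0, 0, 0], 15.4], [0, [0, 0, 0], 18.9]]}}

```text
t: 18.08
tool_pos: [0.4847, -0.2707, 0.3267]
tool_rot: [-3.068, 0.675, 0.0]
contact_force: [-0.3, -0.7, -2.3]
opening: 0.0106
grip_force: 68.2
```

>>> {"op": "step_arm", "data": {"commands": [[0, [0, 0, 0], 3.8], [0, [0, 0, 0], 8], [0, [0, 0, 0], 12.3], [0, [0, 0, 0], 16.8], [0, [0, 0, 0], 21.4], [0, [0, 0, 0], 26.1], [0, [0, 0, 0], 30.8], [0, [0, 0, 0], 35.4], [0, [0, 0, 0], 39.9], [0, [0, 0, 0], 44.2], [0, [0, 0, 0], 48.4], [0, [0, 0, 0], 52.2]]}}

```text
t: 19.58
tool_pos: [0.4847, -0.2707, 0.3267]
tool_rot: [-2.458, 1.956, -0.0]
contact_force: [0.4, -0.6, -2.8]
opening: 0.0104
grip_force: 68.2
```

>>> {"op": "step_arm", "data": {"commands": [[0, [0, 0, 0], 3.5], [0, [0, 0, 0], 6.8], [0, [0, 0, 0], 9.6], [0, [0, 0, 0], 12.1], [0, [0, 0, 0], 14.1], [0, [0, 0, 0], 15.7], [0, [0, 0, 0], 16.9], [0, [0, 0, 0], 17.8], [0, [0, 0, 0], 18.4], [0, [0, 0, 0], 18.8], [0, [0, 0, 0], 18.9], [0, [0, 0, 0], 18.9]]}}

```text
t: 21.08
tool_pos: [0.4847, -0.2707, 0.3267]
tool_rot: [-2.108, 2.33, -0.0]
contact_force: [-0.3, -0.5, -2.8]
opening: 0.0106
grip_force: 68.2
```

Run:
```python
from h import *
o=monitor.get_obs();print({k:o[k] for k in('t','q','tool_pos','tool_rot','contact_force','wrist_torque','opening','grip_force')})
s=grab('scene','s3.png');t=grab('top','t3.png');w=grab('wrist','w3.png')
a=cv2.resize(s[150:350,230:430],(400,400));b=cv2.resize(w,(533,400))[:,:400]
cv2.imwrite('pics/z3.png',np.hstack([a,b])[:,:,::-1])
for n in('s3.png','w3.png'):
  d=load(n);print(n,[proj(d,p).round(1) for p in((.5639,-.2791,.104),(.4843,-.271,.107),(.5316,-.2758,.062))])
```

```text
{'t': 21.075, 'q': array([-6.43470646e-01, -5.23796822e-02,  1.85101871e+00,  1.70199697e-05,
        1.34294316e+00,  2.59815927e+00]), 'tool_pos': array([ 0.48468767, -0.2707426 ,  0.32672639]), 'tool_rot': array([-2.10757930e+00,  2.32972082e+00, -1.11707842e-05]), 'contact_force': array([-0.26498076, -0.53846382, -2.76260479]), 'wrist_torque': array([0.051564  , 0.00728376, 0.03825805]), 'opening': 0.01063294588118712, 'grip_force': 68.15143704414368}
s3.png [array([340.4, 246.1]), array([295.3, 253.9]), array([321. , 271.9])]
w3.png [array([147.8, 209.3]), array([252. , 211.1]), array([199.9, 192.8])]
```

View pics/z3.png

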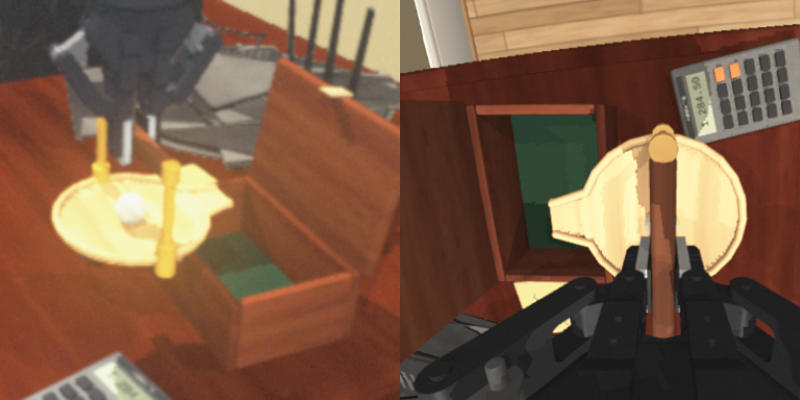

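The scene crop shows the tray level above the front edge, with the marble central at (131,208) and the spout over the mouth at about (227,197). In the wrist crop the spout tip is at (550,216). I'll check the box mid-edge from this closer view.

Run:
```python
from h import *
d=load('w3.png');s=load('s3.png');f=512/533
px=lambda x,y:((x-400)*f,y*f)
c={'FR':(606,105),'BR':(474,106),'BL':(502,279)}
for k,p in c.items(): print(k,plane(d,*px(*p),.062))
tw=px(550.5,216.5);print('tip tri',tri(ray(d,*tw),ray(s,343.5,248.5)),plane(d,*tw,.104))
for k in((549,201),(552,233)):print(plane(d,*px(*k),.104))
cv2.imwrite('pics/w3c.png',cv2.resize(d['im'][80:290,50:260],(600,600),interpolation=cv2.INTER_CUBIC)[:,:,::-1])
```

```text
FR [ 0.52104404 -0.35519385  0.062     ]
BR [ 0.62875944 -0.36669444  0.062     ]
BL [ 0.64867689 -0.20646749  0.062     ]
tip tri (array([ 0.5700473 , -0.2785489 ,  0.09735677]), [np.float64(0.0008233421446032327), np.float64(0.000823342144603331)]) [ 0.56618902 -0.28043939  0.104     ]
[ 0.564666   -0.29234233  0.104     ]
[ 0.56797405 -0.26730147  0.104     ]
```

View pics/w3c.png

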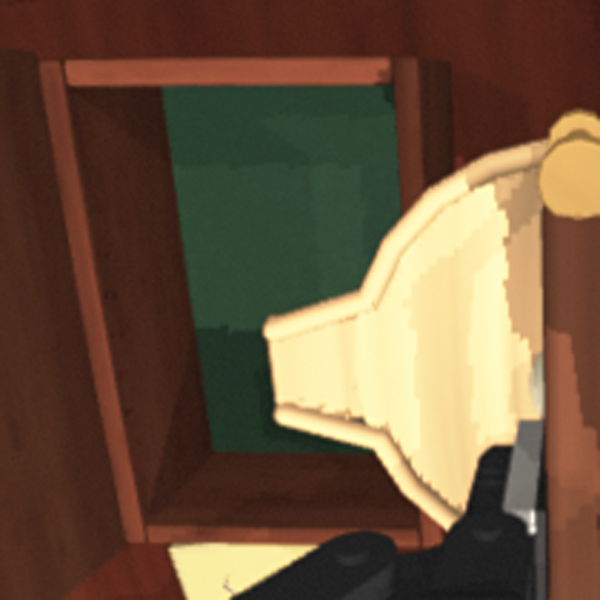

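The box corners match the earlier measurement within 4 mm. The spout tip is about 3 cm past the outer face and centred, and everything is still. Handing in.

```bash
python3 -c "
from h import *
print(finish_job())"
```

```text
the job is handed in; nothing more can be done
None
```

The handle is pressed home and the job is handed in with the tray held level, the marble in its middle, and the spout squarely over the middle of the box's front edge, about 2.5 cm inside and about 10 cm above the cabinet top. The hand-in gave no verdict, so these figures are my own measurements.

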